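Clear the file off the rack and put the bur block back in its berth

ROBOT

A 7-joint arm with a two-finger parallel gripper is mounted at the origin on the work surface. World frame = base frame: x ahead of the robot, y to its left, z up, the work surface at z = 0. Lengths are in m, angles in rad, forces in N, time in s.
With the tool pointing down it reaches from about 0.4 to 0.875 m from the base axis. Payload 19.3 kg.
Tool frame: the origin (TCP) lies at the very end of the fingers, on their centre line; the grasp point (between the pads) lies 19 mm behind it; z points along the fingers, y is the direction in which the jaws open and shut (so a half turn about z gives the same grasp; the last joint's range is limited). The gripper opens to 85 mm and grips with 20 to 120 N. Pads are 22 mm wide; open, the fingers measure 114 mm over their backs; the gripper's body (76 mm by 85 mm) begins 54 mm behind the grasp point. The pads swing forward as they close: fully open they stand 13 mm farther back than shut.
Start: joints at [1.224, 0.521, -0.036, 1.599, 0.021, 1.021, -0.113], TCP at [0.171, -0.601, 0.231] pointing down, gripper open.
Joint ranges: [-2.91, 2.91], [-0.3, 2.13], [-1.5, 1.42], [0.17, 2.43], [-1.26, 4.41], [0.16, 1.93], [-2.52, 2.52]. Speed limits (rad/s): [1.89, 1.89, 2.39, 2.39, 3.01, 3.01, 3.01].

INTERFACE

Orientations are given as [roll, pitch, yaw] about the fixed x, y, z axes, in that order (R = Rz(yaw) Ry(pitch) Rx(roll)).
In Python, from workcell import bot, grab_frame, calibration, workorder gives the robot as it stands.
- The arm moves only by the tool move_arm, never from a script. Its arguments are lists of equal length, an entry for each row: "jaw": the closure in counts, from 0 (fully open) to 255 (shut); "dp": the shift along the tool's x, y, z in units of 800 mm (1.0 is 800 mm), a list of three; "rotation": the turn, a rotation vector about the tool's x, y, z in units of pi rad (1.0 is pi rad), a list of three. In form: {"jaw": [jaw, ...], "dp": [[dx, dy, dz], ...], "rotation": [[rx, ry, rz], ...]}. A call has 1 to 10 rows; each row shifts and turns the commanded pose from where the row before left it, along the tool's axes as they then stand; what a row does not reach is not made up. A row lasts 1/8 s, in which the tool goes at most 62.5 mm and 10.7 degrees, less where a joint would pass 70% of its speed; a pose out of reach is approached as far as the arm can. A call with a number of a shift or a turn outside -1 to 1 is refused whole. A call with a gripper value outside its range is refused whole. The fingers move at their own pace and stop on an object; "squeeze" is the grip in N (left out, the last holds). Time passes only in rows, so rows that do not move let the fingers close. It gives the time, the measured TCP pose, the force and the opening at its end, in the units of the state.
- bot.observe(): the state, without advancing time (a new reading comes with each control period).
- grab_frame(name): name is "scene" or "side" or "wrist"; returns the picture (400x640x3 uint8, blue, green, red); there is no depth.
- calibration(name): a dict with "camera_matrix" (3x3 intrinsics, pixels), "T" (4x4, takes a point from camera to world coordinates). Camera axes: x right, y down, z forward; pixel columns grow to the right and rows downward; lengths in m; the calibration is good to about 2 mm. A picture is of the moment at which its call begins: read the wrist's pose just before it. calibration takes no time and is no camera call; for the wrist camera it gives the pose at the moment of the call.
- workorder.job_done(): hands the job in, once; it reports no verdict.
The state is a dict: "clock": time; "qpos": joint angles; "qd": joint speeds; "joint_efforts": joint torques, N m; "position": TCP position; "tool_rot": TCP orientation; "force": force on the tool from outside, world axes, zero at the start; "moment": the same for the moment, N m; "grip_width": finger opening in m.
Only numpy, scipy, OpenCV 4.12 (cv2) and the standard library are available. Lean on these libraries where they do the work, as an engineer would, in place of code of your own. Each camera call takes 0.05 s, during which the arm holds its last target. There are 200 camera calls.

TASK

Put the wooden bur block back in its berth on the bench rack. First clear away the hand file that lies across the berth: lay it, with its whole length inside, in the long wooden tool tray. Then take the bur block from between the vice jaws and set it, burs up, fully down in the berth; do not let the file or the block drop, and leave the other things on the bench alone.

Things in the scene. Friction and masses are not known exactly. Their poses are not given: they have to be found in the camera images.
- rack_in (a point): Centre of the berth floor on the light-wood bench rack, fixed, floor 12 mm above the bench (base 110 x 100). x across, y from end wall to end wall, z up. End walls 8 mm thick, 60 wide, 50 high above the floor, inner faces at y +-36 mm. Low lips 5 mm high, 6 thick, inner faces at x +-25 mm; open above them. The block fits only lengthwise along y, with no room for fingers at its ends.
- vice_in (a point): Centre of the floor, 10 mm above the bench, between the open jaws of a small dark steel vice, fixed. Jaws: inner faces at x +-25 mm, 16 mm thick, 46 mm wide along y, tops 52 mm above the bench; z up. A screw with a cross bar reaches 77 mm out on +x, 32 mm high. The jaws do not move; the block stands loosely between them.
- block_mid (a point): Centre of the bur block's wooden body, half-way up: 62 mm long (its x), 40 wide (y), 40 high (z up), about 0.11 kg; thin steel burs stand up to 19 mm above its top. At the start it stands in the vice, long side along the jaws, each end sticking out 8 mm past them; the gaps beside it are too narrow for fingers.
- file_mid (a point): Balance point of the flat hand file, half-way through its blade: dark steel blade 130 x 20 (y) x 6 mm (z), light-wood handle 80 x 22 x 16 mm reaching 5 mm below the blade; 210 mm over all, about 0.14 kg. x runs along the file to the handle. At the start it lies flat across the tops of the rack's end walls, 62 mm above the bench.
- file_tip (a point): Tip end of the file's blade (centre of its thickness), 83 mm from the balance point.
- file_butt (a point): Butt end of the file's handle (centre of the blade's thickness), 127 mm from the balance point.
- file: The file; origin on the blade's underside at the balance point, same axes as file_mid.
- block: The bur block; origin at the centre of its underside, same axes as block_mid.
- tray_in (a point): Centre of the inner floor of the wooden tool tray, fixed to the bench: outside 310 x 120 mm, 24 mm high, walls and floor 6 mm thick, inside 298 mm along its x and 108 mm along its y; z up. Empty at the start.
- jar_mid (a point): Bystander: small pale jar with a blue cap, 56 mm across, 70 mm high; its centre.
- tub_mid (a point): Bystander: white plastic cup, 76 mm across, 50 mm high; its centre.
- weight_mid (a point): Bystander: small brass weight with a knob, 40 mm across, 38 mm high; its centre.
- pliers_mid (a point): Bystander: pliers with red handles lying flat, about 140 mm long, 60 mm wide; their middle.

How it is judged:
By the outcome, as a careful person would: the job done as asked, in the order asked, and still so for the second after the job is handed in, with the robot touching nothing.
It also fails if it takes over 72 s, if anything falls off the work surface, if the arm or the gripper's body presses on something with over 40 N, if the wrist force passes 120 N, or if a joint passes its speed limit or range.

## Working session

There is one attempt and no reset: what is moved stays moved. The work goes in short steps, Python scripts to look and compute and a tool call to move; the robot and the scene stay as the last step left them, time stands still between calls to the robot, and variables do not carry over. Pictures are saved under pics/ and viewed, about 8 in all and at most 12, crops included, and the job is handed in when it is done.

Besides the shell and the picture viewer there is one more tool, called as name(argument=value, ...), one argument or row to a line, values as JSON. move_arm: Moves the arm, as the interface text tells. Shifts and turns lie within -1 to 1; 1 stands for 800 mm of shift or pi rad of turn. Its arguments: {"type":"object","properties":{"jaw":{"type":"array","items":{"type":"number"}},"dp":{"type":"array","items":{"type":"array","items":{"type":"number","minimum":-1,"maximum":1}}},"rotation":{"type":"array","items":{"type":"array","items":{"type":"number","minimum":-1,"maximum":1}}},"squeeze":{"type":"number"}},"required":["jaw","dp","rotation"]}

```bash
mkdir -p pics; ls
python3 - <<'E'
from workcell import bot, grab_frame, calibration
import cv2,numpy as np
np.set_printoptions(precision=4,suppress=True)
print(bot.observe())
for n in("scene","side"):
    cv2.imwrite(f"pics/{n}0.png",grab_frame(n)); c=calibration(n); print(n,c["camera_matrix"],c["T"])
E
```

```text
pics
{'clock': 0.0, 'qpos': array([ 1.2238,  0.522 , -0.0363,  1.6   ,  0.0212,  1.0211, -0.1128]), 'qd': array([-0.    , -0.0007, -0.0006,  0.0009,  0.    ,  0.0005,  0.0009]), 'joint_efforts': array([ -0.0007, -92.7079,   1.98  , -36.9931,   0.018 ,   0.0079,
         0.    ]), 'position': array([ 0.1707, -0.6009,  0.2307]), 'tool_rot': array([-3.1405,  0.0001,  0.2767]), 'force': array([-0.314 ,  0.1771, -0.2497]), 'moment': array([0.0475, 0.0385, 0.01  ]), 'grip_width': 0.0853732340340049}
scene [[492.8164   0.     316.7059]
 [  0.     492.8164 196.2758]
 [  0.       0.       1.    ]] [[-0.2517  0.6391 -0.7268  1.4079]
 [ 0.9677  0.1541 -0.1997  0.2367]
 [-0.0156 -0.7536 -0.6572  0.8426]
 [ 0.      0.      0.      1.    ]]
side [[404.7313   0.     315.6259]
 [  0.     404.7313 191.2828]
 [  0.       0.       1.    ]] [[ 0.694  -0.4065  0.5942  0.0805]
 [-0.7199 -0.3789  0.5816 -0.4902]
 [-0.0113 -0.8314 -0.5556  0.5276]
 [ 0.      0.      0.      1.    ]]
```

View pics/scene0.png

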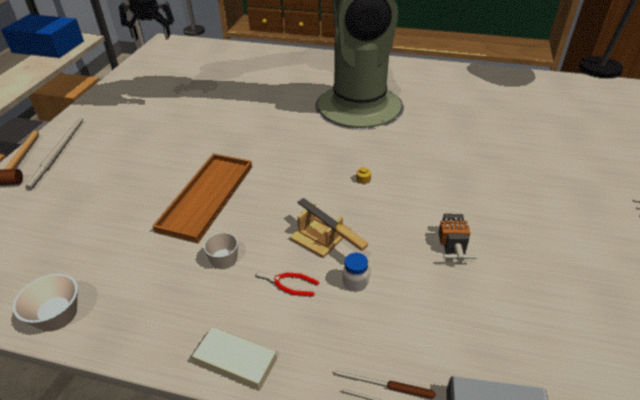

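View pics/side0.png

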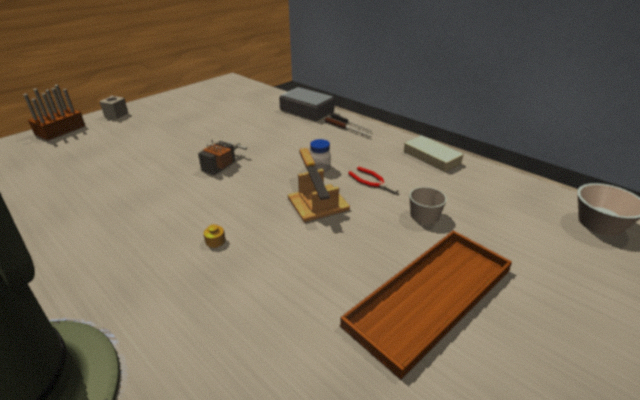

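The scene picture shows the file from about (300,204) to (364,244), lying over the rack at (320,232). The vice and block are at (455,235). The tray corners are about (215,155), (252,160), (195,238) and (157,228), and the jar is at (356,270).

```bash
cat > h.py <<'E'
from workcell import bot, grab_frame, calibration
import cv2,numpy as np
from scipy.spatial.transform import Rotation as R
np.set_printoptions(precision=4,suppress=True)
def pix2w(c,u,v,z):
    K,T=c["camera_matrix"],c["T"]
    d=T[:3,:3]@np.linalg.solve(K,[u,v,1.]); o=T[:3,3]
    return o+d*(z-o[2])/d[2]
def w2pix(c,p):
    T=np.linalg.inv(c["T"]); q=c["camera_matrix"]@(T[:3,:3]@np.asarray(p,float)+T[:3,3]); return q[:2]/q[2]
def toolR(): return R.from_euler("xyz",bot.observe()["tool_rot"])
def plan(p,yaw=None,pitch_down=True):
    "total shift (tool axes, units) and turn about tool z (units) from now to TCP p, tool down with yaw"
    s=bot.observe(); r=toolR()
    d=r.inv().apply(np.asarray(p)-s["position"])/0.8
    out=[d]
    if yaw is not None:
        t=R.from_euler("xyz",[np.pi,0,yaw]); out.append((r.inv()*t).as_rotvec()/np.pi)
    print("dp",d,"mm",d*800,"rot",out[1:]); return out
E
python3 - <<'E'
from h import *
s=calibration("scene"); d=calibration("side")
def P(n,c,u,v,z): print(n,pix2w(c,u,v,z))
for n,u,v,z in[("tip",300,204,.065),("butt",364,244,.065),("rackbase",320,240,.012),("blk",455,226,.05),("jar",356,263,.07),("tub",222,244,.05),("wt",364,175,.03),("pl",290,284,.01),
 ("t1",215,155,.024),("t2",252,160,.024),("t3",195,238,.024),("t4",157,228,.024)]: P(n,s,u,v,z)
print("side")
for n,u,v,z in[("butt",305,152,.065),("tip",323,196,.065),("blk",217,152,.05),("jar",320,146,.07),("t1",343,321,.024),("t2",404,372,.024),("t3",511,266,.024),("t4",456,235,.024)]: P(n,d,u,v,z)
c=calibration("wrist");print(c)
print(toolR().as_matrix())
E
```

```text
tip [ 0.5841 -0.0309  0.065 ]
butt [0.6756 0.1391 0.065 ]
rackbase [0.6374 0.0308 0.012 ]
blk [0.5572 0.3277 0.05  ]
jar [0.7371 0.1335 0.07  ]
tub [ 0.736  -0.1673  0.05  ]
wt [0.3976 0.0895 0.03  ]
pl [0.7766 0.0001 0.01  ]
t1 [ 0.3989 -0.3344  0.024 ]
t2 [ 0.3967 -0.2247  0.024 ]
t3 [ 0.7111 -0.2491  0.024 ]
t4 [ 0.7022 -0.3513  0.024 ]
side
butt [0.6805 0.1311 0.065 ]
tip [ 0.5731 -0.0287  0.065 ]
blk [0.5505 0.3129 0.05  ]
jar [0.7207 0.1193 0.07  ]
t1 [ 0.3932 -0.2383  0.024 ]
t2 [ 0.3863 -0.3519  0.024 ]
t3 [ 0.6826 -0.3745  0.024 ]
t4 [ 0.6941 -0.2645  0.024 ]
{'camera_matrix': array([[306.3988,   0.    , 317.0941],
       [  0.    , 306.3988, 196.234 ],
       [  0.    ,   0.    ,   1.    ]]), 'T': array([[ 0.2732, -0.9183, -0.2865,  0.2438],
       [-0.9619, -0.2615, -0.0792, -0.5804],
       [-0.0022,  0.2972, -0.9548,  0.3726],
       [ 0.    ,  0.    ,  0.    ,  1.    ]])}
[[ 0.9619  0.2733 -0.0004]
 [ 0.2733 -0.9619  0.001 ]
 [-0.0001 -0.001  -1.    ]]
```

```bash
python3 -c "
from h import *
plan([.61,.03,.25],np.deg2rad(60))"
```

```text
dp [ 0.7438 -0.6086 -0.0234] mm [ 595.0205 -486.8775  -18.75  ] rot [array([-0.0003, -0.0001, -0.2452])]
```

move_arm(
  jaw=[0,0,0,0,0,0,0,0,0,0],
  dp=[
    [0.057,-0.047,-0.002],
    [0.057,-0.047,-0.002],
    [0.057,-0.047,-0.002],
    [0.057,-0.047,-0.002],
    [0.057,-0.047,-0.002],
    [0.057,-0.047,-0.002],
    [0.057,-0.047,-0.002],
    [0.057,-0.047,-0.002],
    [0.057,-0.047,-0.002],
    [0.057,-0.047,-0.002],
  ],
  rotation=[
    [0,0,0],
    [0,0,0],
    [0,0,0],
    [0,0,0],
    [0,0,0],
    [0,0,0],
    [0,0,0],
    [0,0,0],
    [0,0,0],
    [0,0,0],
  ],
)

```text
clock: 1.35
position: [0.5074, -0.1133, 0.2473]
tool_rot: [3.142, 0.0, 0.277]
force: [0.3, -1.4, 0.0]
grip_width: 0.0855
```

move_arm(
  jaw=[0,0,0,0,0,0,0,0],
  dp=[
    [0.057,-0.047,-0.002],
    [0.057,-0.047,-0.002],
    [0.057,-0.047,-0.002],
    [0,0,0],
    [0,0,0],
    [0,0,0],
    [0,0,0],
    [0,0,0],
  ],
  rotation=[
    [0,0,0],
    [0,0,0],
    [0,0,0],
    [0,0,-0.049],
    [0,0,-0.049],
    [0,0,-0.049],
    [0,0,-0.049],
    [0,0,-0.049],
  ],
)

```text
clock: 2.35
position: [0.6073, 0.0309, 0.2518]
tool_rot: [-3.141, 0.0, 1.051]
force: [-0.1, -0.3, -0.9]
grip_width: 0.0859
```

```bash
python3 -c "
from h import *
s=bot.observe();print(s['clock'],s['position'],s['tool_rot'],s['qpos'])
c=calibration('wrist');np.save('c1.npy',c,allow_pickle=True);cv2.imwrite('pics/w1.png',grab_frame('wrist'))"
```

```text
2.35 [0.6073 0.0309 0.2518] [-3.141   0.0004  1.0514] [ 0.1666  0.5064 -0.4594  1.6063  0.2452  1.0872 -0.877 ]
```

View pics/w1.png

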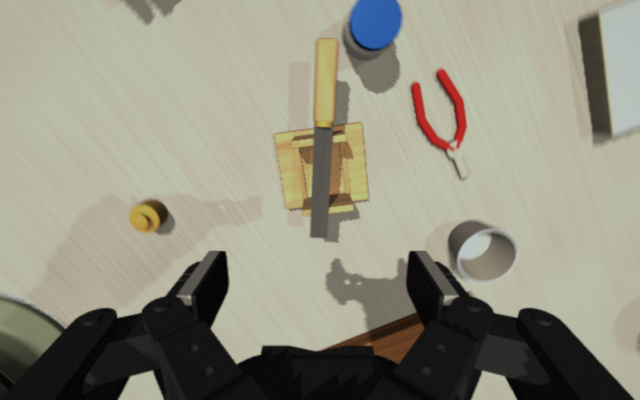

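The file runs from its tip at (319,238), through the handle junction at (323,125), to the butt at (327,39). The rack base corners are (275,133), (362,122), (369,199) and (290,210).

```bash
python3 -c "
from h import *
c=np.load('c1.npy',allow_pickle=True).item()
t=pix2w(c,319,238,.068);j=pix2w(c,323,125,.068);b=pix2w(c,327,39,.070)
print(t,j,b,np.linalg.norm(j-t),np.linalg.norm(b-t))
u=(b-t)[:2]/np.linalg.norm((b-t)[:2]);print('dir',np.rad2deg(np.arctan2(u[1],u[0])))
m=t[:2]+.083*u;print('mid',m, j[:2]-.047*u, b[:2]-.127*u)
r=np.array([pix2w(c,*p,.012) for p in((275,133),(362,122),(369,199),(290,210))]);print(r,r.mean(0))
rc=r.mean(0)
e=r[1]-r[0];f=r[0]-r[3];print(np.linalg.norm(e),np.linalg.norm(f),np.rad2deg(np.arctan2(e[1],e[0])),np.rad2deg(np.arctan2(f[1],f[0])),np.rad2deg(np.arctan2(*(r[1]-r[2])[1::-1])))
mm=(m+j[:2]-.047*u)/2
plan([*mm,.15],np.arctan2(u[1],u[0]))
"
```

```text
[ 0.5712 -0.036   0.068 ] [0.6383 0.0734 0.068 ] [0.681  0.1414 0.07  ] 0.12823307723351327 0.2085463119552642
dir 58.256168141192646
mid [0.6149 0.0346] [0.6135 0.0334] [0.6141 0.0334]
[[ 0.5813  0.0902  0.012 ]
 [ 0.6798  0.049   0.012 ]
 [ 0.6428 -0.0427  0.012 ]
 [ 0.5452 -0.0046  0.012 ]] [0.6123 0.023  0.012 ]
0.1068395665631211 0.10142915169444608 -22.687993723678215 69.18529208214247 68.03138731813016
dp [0.0078 0.0056 0.1272] mm [  6.2236   4.5116 101.7337] rot [array([-0.0002,  0.0001,  0.0136])]
```

move_arm(
  jaw=[0,0,0,0,0,0],
  dp=[
    [0.0078,0.0056,0.05],
    [0,0,0.06],
    [0,0,0.06],
    [0,0,0.04],
    [0,0,0.022],
    [0,0,0.009],
  ],
  rotation=[
    [0,0,0.0136],
    [0,0,0],
    [0,0,0],
    [0,0,0],
    [0,0,0],
    [0,0,0],
  ],
)

```text
clock: 3.15
position: [0.6144, 0.0342, 0.0588]
tool_rot: [-3.141, 0.0, 1.003]
force: [-0.0, 1.2, 1.4]
grip_width: 0.0855
```

```bash
python3 -c "
from h import *
plan([.6142,.0338,.0585],np.deg2rad(58.3))
s=bot.observe();print(s['force'],s['position'])
cv2.imwrite('pics/w2.png',grab_frame('wrist'))"
```

```text
dp [-0.0005  0.0001  0.0004] mm [-0.4062  0.0471  0.3261] rot [array([-0.0001,  0.0001, -0.0047])]
[-0.0223  1.1624  1.3618] [0.6144 0.0342 0.0588]
```

View pics/w2.png

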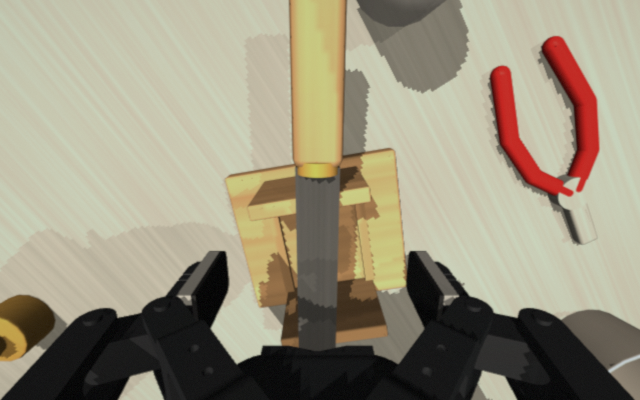

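The blade is centred between the pads at column 318, and the pads clear the rack walls. Closing now.

move_arm(
  jaw=[120,200,255,255,255,255,255],
  dp=[
    [0,0,0],
    [0,0,0],
    [0,0,0],
    [0,0,0],
    [0,0,0],
    [0,0,0],
    [0,0,0],
  ],
  rotation=[
    [0,0,0],
    [0,0,0],
    [0,0,0],
    [0,0,0],
    [0,0,0],
    [0,0,0],
    [0,0,0],
  ],
  squeeze=60,
)

```text
clock: 4.08
position: [0.6147, 0.034, 0.0599]
tool_rot: [3.141, -0.0, 1.003]
force: [-2.4, -1.0, 8.0]
grip_width: 0.0183
```

move_arm(
  jaw=[255,255,255,255,255],
  dp=[
    [0,0,-0.01],
    [0,0,-0.03],
    [0,0,-0.04],
    [0,0,-0.04],
    [0,0,0],
  ],
  rotation=[
    [0,0,0],
    [0,0,0],
    [0,0,0],
    [0,0,0],
    [0,0,0],
  ],
)

```text
clock: 4.7
position: [0.6156, 0.0343, 0.158]
tool_rot: [3.138, -0.002, 1.004]
force: [0.7, 0.4, -1.9]
grip_width: 0.018
```

```bash
python3 -c "
from h import *
plan([.53,-.30,.15],np.deg2rad(-4.3))
cv2.imwrite('pics/w3.png',np.vstack([grab_frame('wrist')]))
cv2.imwrite('pics/sc3.png',grab_frame('scene'))"
```

```text
dp [-0.4099  0.1342  0.0094] mm [-327.9412  107.3715    7.5152] rot [array([ 0.0005, -0.0012,  0.3433])]
```

View pics/w3.png

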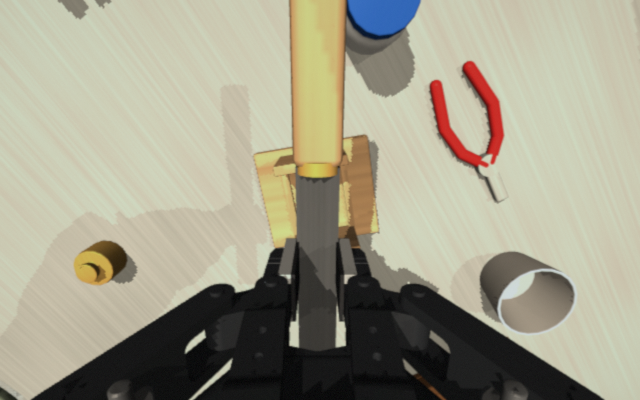

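move_arm(
  jaw=[255,255,255,255,255,255,255],
  dp=[
    [-0.0586,0.0192,0.001],
    [-0.0586,0.0192,0.001],
    [-0.0586,0.0192,0.001],
    [-0.0586,0.0192,0.001],
    [-0.0586,0.0192,0.001],
    [-0.0586,0.0192,0.001],
    [-0.0586,0.0192,0.001],
  ],
  rotation=[
    [0,0,0],
    [0,0,0],
    [0,0,0],
    [0,0,0],
    [0,0,0],
    [0,0,0],
    [0,0,0],
  ],
)

```text
clock: 5.68
position: [0.5278, -0.3017, 0.1486]
tool_rot: [-3.14, 0.0, 1.004]
force: [1.0, 0.4, -1.6]
grip_width: 0.0178
```

move_arm(
  jaw=[255,255,255,255,255,255,255,255],
  dp=[
    [0,0,0],
    [0,0,0],
    [0,0,0],
    [0,0,0],
    [0,0,0],
    [0,0,0],
    [0,0,0],
    [0,0,0],
  ],
  rotation=[
    [0,0,0.049],
    [0,0,0.049],
    [0,0,0.049],
    [0,0,0.049],
    [0,0,0.049],
    [0,0,0.049],
    [0,0,0.049],
    [0,0,0],
  ],
)

```text
clock: 6.68
position: [0.5285, -0.3, 0.1488]
tool_rot: [-3.141, 0.002, -0.073]
force: [-0.1, 0.1, -1.4]
grip_width: 0.0178
```

```bash
python3 -c "
from h import *
s=bot.observe();print(s['clock'],s['position'],s['tool_rot'],s['qpos'],s['grip_width'])
c=calibration('wrist');np.save('c4.npy',c,allow_pickle=True);cv2.imwrite('pics/w4.png',grab_frame('wrist'))"
```

```text
6.675 [ 0.5285 -0.3     0.1488] [-3.1414  0.0016 -0.0727] [ 0.5045  0.5914 -0.1249  1.7161  0.0936  0.8416 -1.3054] 0.017769889881262275
```

View pics/w4.png

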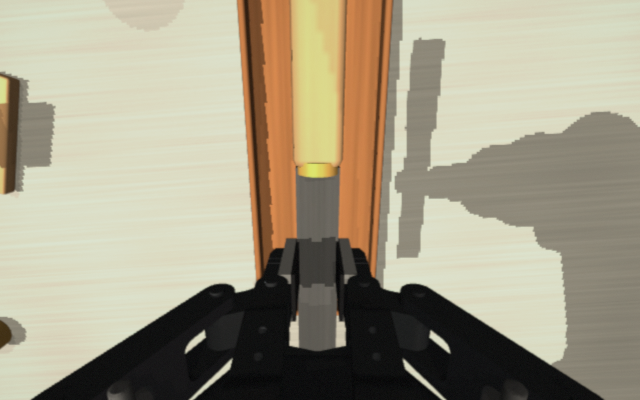

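The file hangs level and parallel to the tray. The tray's outer edges run (239,0)→(257,250) on the left and (391,0)→(376,250) on the right.

```bash
python3 -c "
from h import *
c=np.load('c4.npy',allow_pickle=True).item();s=bot.observe();r=toolR()
for p in((239,0),(257,250),(391,0),(376,250)):
  w=pix2w(c,*p,.024);print(p,w,r.inv().apply(w-s['position'])*1000)
"
```

```text
(239, 0) [ 0.6812 -0.2514  0.024 ] [149.0525 -59.1682 124.7307]
(257, 250) [ 0.4713 -0.2375  0.024 ] [-61.3754 -58.4064 125.0148]
(391, 0) [ 0.6728 -0.3665  0.024 ] [148.7148  56.1819 124.7012]
(376, 250) [ 0.463  -0.3519  0.024 ] [-61.6248  56.3308 124.9854]
```

move_arm(
  jaw=[255,255,255,255,255,255],
  dp=[
    [0,-0.0015,0.05],
    [0,0,0.05],
    [0,0,0.04],
    [0,0,0.02],
    [0,0,0.005],
    [0,0,0],
  ],
  rotation=[
    [0,0,0],
    [0,0.006,0],
    [0,0.006,0],
    [0,0,0],
    [0,0,0],
    [0,0,0],
  ],
)

```text
clock: 7.48
position: [0.5308, -0.2995, 0.0184]
tool_rot: [3.141, -0.038, -0.073]
force: [0.4, 0.5, -1.5]
grip_width: 0.0183
```

move_arm(
  jaw=[255,255,255],
  dp=[
    [0,0,0.003],
    [0,0,0.002],
    [0,0,0],
  ],
  rotation=[
    [0,0,0],
    [0,0,0],
    [0,0,0],
  ],
)

```text
clock: 7.85
position: [0.5306, -0.2993, 0.0139]
tool_rot: [3.142, -0.038, -0.074]
force: [0.1, -0.1, -1.5]
grip_width: 0.0185
```

move_arm(
  jaw=[255,255,255,255],
  dp=[
    [0,0,0.003],
    [0,0,0.002],
    [0,0,0.0015],
    [0,0,0],
  ],
  rotation=[
    [0,0,0],
    [0,0,0],
    [0,0,0],
    [0,0,0],
  ],
)

```text
clock: 8.35
position: [0.5306, -0.2993, 0.0084]
tool_rot: [-3.141, -0.038, -0.074]
force: [-0.6, -0.2, -1.5]
grip_width: 0.0179
```

move_arm(
  jaw=[255,255,255],
  dp=[
    [0,0,0.001],
    [0,0,0.0008],
    [0,0,0],
  ],
  rotation=[
    [0,0,0],
    [0,0,0],
    [0,0,0],
  ],
)

```text
clock: 8.72
position: [0.5307, -0.2994, 0.0071]
tool_rot: [-3.142, -0.038, -0.074]
force: [-0.4, 0.0, -0.8]
grip_width: 0.0179
```

move_arm(
  jaw=[255,255],
  dp=[
    [0,0,0.0007],
    [0,0,0],
  ],
  rotation=[
    [0,0,0],
    [0,0,0],
  ],
)

```text
clock: 8.98
position: [0.5308, -0.2994, 0.007]
tool_rot: [3.141, -0.038, -0.074]
force: [-3.9, 2.2, 8.9]
grip_width: 0.018
```

move_arm(
  jaw=[220,190,160,140,130,130],
  dp=[
    [0,0,-0.0005],
    [0,0,0],
    [0,0,0],
    [0,0,0],
    [0,0,0],
    [0,0,0],
  ],
  rotation=[
    [0,0,0],
    [0,0,0],
    [0,0,0],
    [0,0,0],
    [0,0,0],
    [0,0,0],
  ],
)

```text
clock: 9.72
position: [0.5307, -0.2994, 0.0069]
tool_rot: [-3.142, -0.038, -0.074]
force: [0.4, 0.1, 0.1]
grip_width: 0.042
```

move_arm(
  jaw=[130,130,130,130,130,130],
  dp=[
    [0,0,-0.01],
    [0,0,-0.04],
    [0,0,-0.07],
    [0,0,-0.07],
    [0,0,-0.06],
    [0,0,0],
  ],
  rotation=[
    [0,0,0],
    [0,0,0],
    [0,0,0],
    [0,-0.006,0],
    [0,-0.006,0],
    [0,0,0],
  ],
)

```text
clock: 10.48
position: [0.5257, -0.2996, 0.2111]
tool_rot: [3.139, -0.006, -0.074]
force: [0.4, -0.4, -0.9]
grip_width: 0.0418
```

```bash
python3 -c "
from h import *
s=bot.observe();print(s['clock'],s['position'],s['tool_rot'],s['qpos'],s['grip_width'])
cv2.imwrite('pics/m5.png',np.vstack([cv2.resize(grab_frame('wrist'),(480,300)),cv2.resize(grab_frame('side')[100:400,240:560],(480,300))[:, :]]))
plan([.54,.29,.25],np.deg2rad(90))"
```

```text
10.475 [ 0.5257 -0.2996  0.2111] [ 3.1392 -0.0059 -0.0739] [ 0.5149  0.5098 -0.1363  1.6771  0.0819  0.9538 -1.296 ] 0.04176489808168573
dp [-0.0343 -0.7355 -0.0537] mm [ -27.4787 -588.4146  -42.9598] rot [array([ 0.0003, -0.0001, -0.5235])]
```

View pics/m5.png

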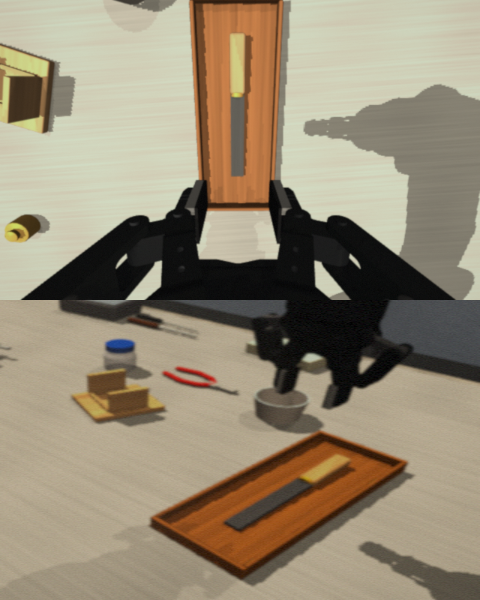

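The file lies wholly inside the tray and the rack is clear. Next, over to the vice.

move_arm(
  jaw=[0,0,0,0,0,0,0,0,0,0],
  dp=[
    [-0.0034,-0.0736,-0.0054],
    [-0.0034,-0.0736,-0.0054],
    [-0.0034,-0.0736,-0.0054],
    [-0.0034,-0.0736,-0.0054],
    [-0.0034,-0.0736,-0.0054],
    [-0.0034,-0.0736,-0.0054],
    [-0.0034,-0.0736,-0.0054],
    [-0.0034,-0.0736,-0.0054],
    [-0.0034,-0.0736,-0.0054],
    [-0.0034,-0.0736,-0.0054],
  ],
  rotation=[
    [0,0,0],
    [0,0,0],
    [0,0,0],
    [0,0,0],
    [0,0,0],
    [0,0,0],
    [0,0,0],
    [0,0,0],
    [0,0,0],
    [0,0,0],
  ],
)

```text
clock: 11.82
position: [0.5398, 0.2918, 0.2489]
tool_rot: [3.14, 0.001, -0.074]
force: [1.2, -0.6, -0.0]
grip_width: 0.0853
```

move_arm(
  jaw=[0,0,0,0,0,0,0,0,0],
  dp=[
    [0,0,0],
    [0,0,0],
    [0,0,0],
    [0,0,0],
    [0,0,0],
    [0,0,0],
    [0,0,0],
    [0,0,0],
    [0,0,0],
  ],
  rotation=[
    [0,0,-0.0569],
    [0,0,-0.0569],
    [0,0,-0.0569],
    [0,0,-0.0569],
    [0,0,-0.0569],
    [0,0,-0.0569],
    [0,0,-0.0569],
    [0,0,-0.0569],
    [0,0,-0.0569],
  ],
)

```text
clock: 12.95
position: [0.5399, 0.29, 0.2487]
tool_rot: [-3.14, 0.001, 1.541]
force: [0.1, -0.6, 0.1]
grip_width: 0.0851
```

move_arm(
  jaw=[0,0,0,0,0,0,0,0,0,0],
  dp=[
    [0,0,0],
    [0,0,0],
    [0,0,0],
    [0,0,0],
    [0,0,0],
    [0,0,0],
    [0,0,0],
    [0,0,0],
    [0,0,0],
    [0,0,0],
  ],
  rotation=[
    [0,0,-0.0569],
    [0,0,-0.0569],
    [0,0,-0.0569],
    [0,0,-0.0569],
    [0,0,-0.0569],
    [0,0,-0.0569],
    [0,0,-0.0569],
    [0,0,-0.0569],
    [0,0,-0.0569],
    [0,0,0],
  ],
)

```text
clock: 14.2
position: [0.54, 0.29, 0.2488]
tool_rot: [3.142, -0.002, -3.14]
force: [0.2, -0.2, 1.2]
grip_width: 0.0853
```

```bash
python3 -c "
from h import *
s=bot.observe();print(s['clock'],s['position'],s['tool_rot'],s['qpos'],s['grip_width'])
c=calibration('wrist');np.save('c6.npy',c,allow_pickle=True);cv2.imwrite('pics/w6.png',grab_frame('wrist'))"
```

```text
14.2 [0.54   0.29   0.2488] [ 3.1415 -0.0022 -3.1402] [ 0.0485  0.6676 -1.014   1.5777  0.5891  1.2327  0.5012] 0.08532959890258814
```

View pics/w6.png

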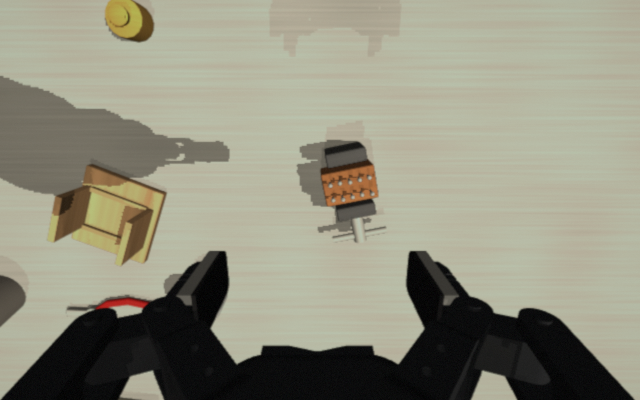

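The block top is at about (321,168), (374,160), (379,198), (325,207). It sits between the dark jaws, with the screw pointing to (360,235) and its long side slightly tilted.

```bash
cat > blk.py <<'E'
from h import *
def meas(img,c,z,roi=None):
    hsv=cv2.cvtColor(img,cv2.COLOR_BGR2HSV)
    m=cv2.inRange(hsv,(4,110,60),(18,255,255))
    if roi: k=np.zeros_like(m); x0,y0,x1,y1=roi; k[y0:y1,x0:x1]=255; m&=k
    m=cv2.morphologyEx(m,cv2.MORPH_CLOSE,np.ones((9,9)))
    cs=max(cv2.findContours(m,cv2.RETR_EXTERNAL,cv2.CHAIN_APPROX_NONE)[0],key=cv2.contourArea)
    P=np.array([pix2w(c,*p[0],z)[:2] for p in cs],np.float32)*1000
    (cx,cy),(w,h),a=cv2.minAreaRect(P); 
    print("ctr",cx,cy,"size",w,h,"ang",a,"pxbox",cv2.boundingRect(cs))
E
python3 -c "
from blk import *
c=np.load('c6.npy',allow_pickle=True).item();meas(cv2.imread('pics/w6.png'),c,.05,(290,130,410,230))
for p in((321,168),(374,160),(379,198),(325,207)):print(pix2w(c,*p,.05))"
```

```text
ctr 554.8218383789062 327.041259765625 size 44.314605712890625 60.63983154296875 ang 11.742033958435059 pxbox (321, 161, 57, 45)
[0.536  0.2948 0.05  ]
[0.5268 0.3542 0.05  ]
[0.5715 0.3625 0.05  ]
[0.5826 0.2997 0.05  ]
```

move_arm(
  jaw=[0,0,0,0,0],
  dp=[
    [-0.0184,0.0463,0.01],
    [0,0,0.06],
    [0,0,0.06],
    [0,0,0.03],
    [0,0,0],
  ],
  rotation=[
    [0,0,0],
    [0,0,-0.029],
    [0,0,-0.029],
    [0,0,0],
    [0,0,0],
  ],
)

```text
clock: 14.88
position: [0.5546, 0.3272, 0.1212]
tool_rot: [-3.141, -0.002, -2.961]
force: [0.2, 0.5, 0.9]
grip_width: 0.0856
```

```bash
python3 -c "
from blk import *
s=bot.observe();print(s['clock'],s['position'],s['tool_rot'])
c=calibration('wrist');np.save('c7.npy',c,allow_pickle=True);im=grab_frame('wrist');cv2.imwrite('pics/w7.png',im)
print(w2pix(c,[.5547,.327,.05]))
meas(im,c,.05)"
```

```text
14.875 [0.5546 0.3272 0.1212] [-3.1411 -0.0019 -2.9609]
[316.6457 208.7687]
ctr 553.4671630859375 326.9219665527344 size 47.25111770629883 60.671302795410156 ang 11.78565502166748 pxbox (275, 175, 84, 63)
```

View pics/w7.png

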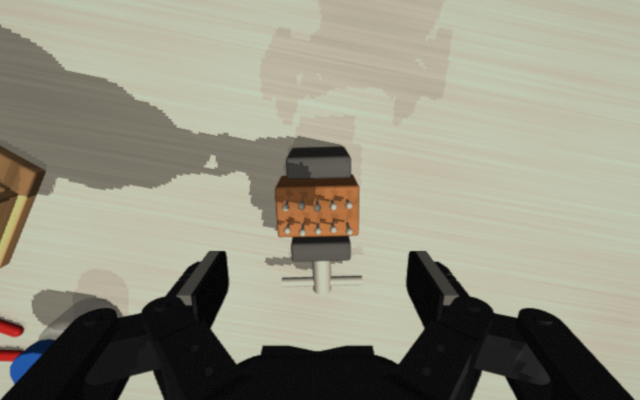

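The block is square to the jaws and centred at about (317,211), with both ends free for the fingers. Descending to TCP z ≈ 0.012.

move_arm(
  jaw=[0,0,0,0,0],
  dp=[
    [-0.0018,0,0.05],
    [0,0,0.05],
    [0,0,0.025],
    [0,0,0.011],
    [0,0,0],
  ],
  rotation=[
    [0,0,-0.006],
    [0,0,0],
    [0,0,0],
    [0,0,0],
    [0,0,0],
  ],
)

```text
clock: 15.55
position: [0.5569, 0.3281, 0.0142]
tool_rot: [3.141, 0.001, -2.939]
force: [-0.1, 1.3, -0.7]
grip_width: 0.0856
```

move_arm(
  jaw=[30,60,90,120,160,255,255],
  dp=[
    [0,0,0],
    [0,0,0],
    [0,0,0],
    [0,0,0],
    [0,0,0],
    [0,0,0],
    [0,0,0],
  ],
  rotation=[
    [0,0,0],
    [0,0,0],
    [0,0,0],
    [0,0,0],
    [0,0,0],
    [0,0,0],
    [0,0,0],
  ],
  squeeze=50,
)

```text
clock: 16.42
position: [0.5569, 0.3279, 0.0142]
tool_rot: [3.141, 0.001, -2.939]
force: [-1.0, -1.5, 8.9]
grip_width: 0.0616
```

move_arm(
  jaw=[255,255,255,255,255,255],
  dp=[
    [0,0,-0.01],
    [0,0,-0.02],
    [0,0,-0.03],
    [0,0,-0.03],
    [0,0,-0.03],
    [0,0,0],
  ],
  rotation=[
    [0,0,0],
    [0,0,0],
    [0,0,0],
    [0,0,0],
    [0,0,0],
    [0,0,0],
  ],
)

```text
clock: 17.18
position: [0.5573, 0.3282, 0.1119]
tool_rot: [3.141, 0.003, -2.939]
force: [0.0, -0.7, -2.0]
grip_width: 0.0616
```

```bash
python3 -c "
from blk import *
s=bot.observe();print(s['clock'],s['position'],s['tool_rot'])
im=grab_frame('wrist');cv2.imwrite('pics/w8.png',im)
plan([.51,.165,.11],np.deg2rad(158))"
```

```text
17.175 [0.5573 0.3282 0.1119] [ 3.1407  0.003  -2.9386]
dp [ 0.0984 -0.1874  0.0003] mm [  78.6999 -149.8923    0.2496] rot [array([0.0002, 0.0004, 0.1868])]
```

View pics/w8.png

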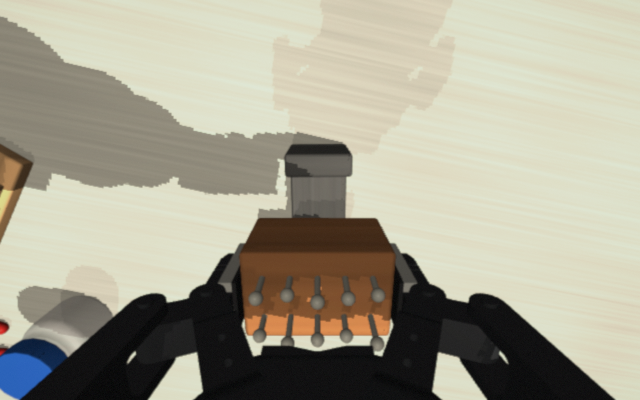

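The block is held level by its ends, burs up. I will set it on the clear bench near (0.51, 0.165) so I can regrip it across its width.

move_arm(
  jaw=[255,255,255,255,255,255,255,255,255],
  dp=[
    [0.0246,-0.0468,0],
    [0.0246,-0.0468,0],
    [0.0246,-0.0468,0],
    [0.0246,-0.0468,0],
    [0,0,0],
    [0,0,0],
    [0,0,0],
    [0,0,0],
    [0,0,0],
  ],
  rotation=[
    [0,0,0],
    [0,0,0],
    [0,0,0],
    [0,0,0],
    [0,0,0.0467],
    [0,0,0.0467],
    [0,0,0.0467],
    [0,0,0.0467],
    [0,0,0],
  ],
)

```text
clock: 18.35
position: [0.5093, 0.165, 0.1089]
tool_rot: [-3.141, -0.0, 2.759]
force: [-0.6, -0.3, -0.3]
grip_width: 0.0617
```

move_arm(
  jaw=[255,255,255,255,255,255],
  dp=[
    [0,0,0.04],
    [0,0,0.04],
    [0,0,0.03],
    [0,0,0.01],
    [0,0,0.005],
    [0,0,0],
  ],
  rotation=[
    [0,0,0],
    [0,0,0],
    [0,0,0],
    [0,0,0],
    [0,0,0],
    [0,0,0],
  ],
)

```text
clock: 19.1
position: [0.5098, 0.1652, 0.0097]
tool_rot: [3.141, 0.0, 2.759]
force: [-0.2, 0.9, -0.3]
grip_width: 0.0612
```

move_arm(
  jaw=[255,255,255,255],
  dp=[
    [0,0,0.003],
    [0,0,0.0015],
    [0,0,0.001],
    [0,0,0],
  ],
  rotation=[
    [0,0,0],
    [0,0,0],
    [0,0,0],
    [0,0,0],
  ],
)

```text
clock: 19.6
position: [0.5096, 0.1651, 0.0048]
tool_rot: [-3.142, 0.0, 2.758]
force: [0.5, -0.5, -0.3]
grip_width: 0.0612
```

move_arm(
  jaw=[255,255],
  dp=[
    [0,0,0.001],
    [0,0,0],
  ],
  rotation=[
    [0,0,0],
    [0,0,0],
  ],
)

```text
clock: 19.85
position: [0.5096, 0.1652, 0.0041]
tool_rot: [3.142, 0.0, 2.758]
force: [-0.2, -1.1, 4.0]
grip_width: 0.0615
```

move_arm(
  jaw=[100,60,30,0,0,0],
  dp=[
    [0,0,0],
    [0,0,0],
    [0,0,0],
    [0,0,0],
    [0,0,0],
    [0,0,0],
  ],
  rotation=[
    [0,0,0],
    [0,0,0],
    [0,0,0],
    [0,0,0],
    [0,0,0],
    [0,0,0],
  ],
)

```text
clock: 20.6
position: [0.5096, 0.1651, 0.004]
tool_rot: [-3.142, -0.0, 2.758]
force: [-0.2, -0.4, -0.1]
grip_width: 0.0851
```

move_arm(
  jaw=[0,0,0,0,0],
  dp=[
    [0,0,-0.01],
    [0,0,-0.04],
    [0,0,-0.06],
    [0,0,-0.06],
    [0,0,0],
  ],
  rotation=[
    [0,0,0],
    [0,0,0],
    [0,0,0],
    [0,0,0],
    [0,0,0],
  ],
)

```text
clock: 21.22
position: [0.5109, 0.1657, 0.1435]
tool_rot: [3.139, 0.004, 2.758]
force: [0.6, -0.4, -1.0]
grip_width: 0.0856
```

move_arm(
  jaw=[0,0,0,0,0,0,0,0,0,0],
  dp=[
    [0,0,0],
    [0,0,0],
    [0,0,0],
    [0,0,0],
    [0,0,0],
    [0,0,0],
    [0,0,0],
    [0,0,0],
    [0,0,0],
    [0,0,0],
  ],
  rotation=[
    [0,0,0.0556],
    [0,0,0.0556],
    [0,0,0.0556],
    [0,0,0.0556],
    [0,0,0.0556],
    [0,0,0.0556],
    [0,0,0.0556],
    [0,0,0.0556],
    [0,0,0.0556],
    [0,0,0],
  ],
)

```text
clock: 22.48
position: [0.5093, 0.1652, 0.1399]
tool_rot: [-3.142, 0.001, 1.187]
force: [-0.6, 0.2, -0.5]
grip_width: 0.0855
```

```bash
python3 -c "
from blk import *
s=bot.observe();print(s['clock'],s['position'],s['tool_rot'],s['qpos'])
c=calibration('wrist');np.save('c9.npy',c,allow_pickle=True)
im=grab_frame('wrist');cv2.imwrite('pics/w9.png',im)
meas(im,c,.04,(200,80,450,280))
"
```

```text
22.475 [0.5093 0.1652 0.1399] [-3.1415  0.0006  1.1873] [-0.0543  0.5429 -0.503   1.9005  0.3593  0.7883 -1.137 ]
ctr 511.4806213378906 168.25306701660156 size 66.02970123291016 38.91258239746094 ang 68.06769561767578 pxbox (294, 153, 49, 78)
```

View pics/w9.png

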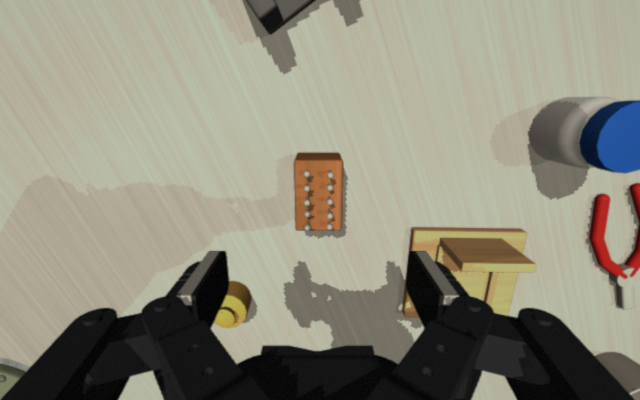

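The block stands upright at (318,195), square to the pads. Now gripping it across its width.

move_arm(
  jaw=[0,0,0,0,0,0],
  dp=[
    [0,0,0.05],
    [0,0,0.05],
    [0,0,0.04],
    [0,0,0.015],
    [0,0,0.0093],
    [0,0,0],
  ],
  rotation=[
    [0,0,0],
    [0,0,0],
    [0,0,0],
    [0,0,0],
    [0,0,0],
    [0,0,0],
  ],
)

```text
clock: 23.28
position: [0.5099, 0.1652, 0.009]
tool_rot: [3.141, -0.0, 1.187]
force: [-0.2, 0.5, -0.1]
grip_width: 0.0852
```

move_arm(
  jaw=[60,100,130,160,255,255,255],
  dp=[
    [0,0,0],
    [0,0,0],
    [0,0,0],
    [0,0,0],
    [0,0,0],
    [0,0,0],
    [0,0,0],
  ],
  rotation=[
    [0,0,0],
    [0,0,0],
    [0,0,0],
    [0,0,0],
    [0,0,0],
    [0,0,0],
    [0,0,0],
  ],
  squeeze=50,
)

```text
clock: 24.15
position: [0.5098, 0.1651, 0.009]
tool_rot: [3.141, -0.0, 1.186]
force: [-1.8, -0.5, 8.8]
grip_width: 0.0396
```

move_arm(
  jaw=[255,255,255,255,255],
  dp=[
    [0,0,-0.01],
    [0,0,-0.04],
    [0,0,-0.06],
    [0,0,-0.06],
    [0,0,0],
  ],
  rotation=[
    [0,0,0],
    [0,0,0],
    [0,0,0],
    [0,0,0],
    [0,0,0],
  ],
)

```text
clock: 24.78
position: [0.5111, 0.1656, 0.1482]
tool_rot: [3.137, -0.003, 1.186]
force: [0.2, -0.5, -0.7]
grip_width: 0.0389
```

```bash
python3 -c "
from h import *
c1=np.load('c1.npy',allow_pickle=True).item()
def M(p,e): T=np.eye(4);T[:3,:3]=R.from_euler('xyz',e).as_matrix();T[:3,3]=p;return T
X=np.linalg.inv(M([.6073,.0309,.2518],[-3.141,.0004,1.0514]))@c1['T']
def rep(n,c,px):
  r=np.array([pix2w(c,*p,.012) for p in px]);e=r[1]-r[0];g=r[2]-r[3];f=r[0]-r[3];h=r[1]-r[2]
  a=lambda v:round(np.rad2deg(np.arctan2(v[1],v[0])),1)
  print(n,r.mean(0)[:2],'sz',*[round(np.linalg.norm(v),4) for v in(e,g,f,h)],'ang',a(e)+90,a(g)+90,a(f),a(h))
def cam(p,e): return dict(camera_matrix=c1['camera_matrix'],T=M(p,e)@X)
def yl(n,c,roi):
  im=cv2.imread(n);hsv=cv2.cvtColor(im,cv2.COLOR_BGR2HSV)
  m=cv2.inRange(hsv,(12,70,60),(32,255,255));k=np.zeros_like(m);k[roi[1]:roi[3],roi[0]:roi[2]]=255;m&=k
  m=cv2.morphologyEx(m,cv2.MORPH_OPEN,np.ones((3,3)))
  return m
rep('w1',c1,[(275,133),(362,122),(369,199),(290,210)])
rep('w2',cam([.6144,.0342,.0588],[-3.141,0,1.003]),[(227,177),(395,150),(407,288),(260,306)])
rep('w3',cam([.6156,.0343,.158],[3.138,-.002,1.004]),[(254,153),(366,136),(379,232),(276,248)])
c9=np.load('c9.npy',allow_pickle=True).item();c6=np.load('c6.npy',allow_pickle=True).item()
for a in(68,):
  u=np.array([np.cos(np.deg2rad(a)),np.sin(np.deg2rad(a)),0]);v=np.array([u[1],-u[0],0]);o=np.array([.6125,.023,.012])
  for nm,c in(('c9',c9),('c6',c6),('sc',calibration('scene')),('sd',calibration('side'))):
    print(nm,[w2pix(c,o+s*.055*v+t*.05*u).round(1) for s,t in((-1,1),(1,1),(1,-1),(-1,-1))])
ims=[]
def draw(im,c,roi,sc):
  x0,y0,x1,y1=roi; im=cv2.resize(im[y0:y1,x0:x1],None,fx=sc,fy=sc,interpolation=cv2.INTER_CUBIC)
  P=lambda q:tuple(int(round(k)) for k in ((w2pix(c,q)-[x0-.5,y0-.5])*sc))
  L=[[(s*.055,t*.05,0) for s,t in((-1,1),(1,1),(1,-1),(-1,-1))]]
  for t in(1,-1): L.append([(-.03,t*.036,.05),(.03,t*.036,.05),(.03,t*.044,.05),(-.03,t*.044,.05)])
  for l in L: cv2.polylines(im,[np.array([P(o+x*v+y*u+[0,0,z]) for x,y,z in l],np.int32)],True,(255,0,255),1)
  return im
a=draw(cv2.imread('pics/w6.png'),c6,(30,140,190,280),2.5)
b=draw(cv2.imread('pics/w9.png'),c9,(390,210,550,350),2.5)
cc=draw(grab_frame('scene'),calibration('scene'),(265,185,375,275),4)
d=draw(grab_frame('side'),calibration('side'),(270,150,370,230),4)
f=lambda i:cv2.resize(i,(400,300))
cv2.imwrite('pics/ov.png',np.vstack([np.hstack([f(a),f(b)]),np.hstack([f(cc),f(d)])]))
"
```

```text
w1 [0.6123 0.023 ] sz 0.1068 0.1048 0.1014 0.0989 ang 67.3 68.7 69.2 68.0
w2 [0.6119 0.0241] sz 0.1063 0.1063 0.0973 0.0992 ang 66.7 65.7 66.7 66.7
w3 [0.6112 0.0236] sz 0.106 0.1073 0.1002 0.0982 ang 66.1 67.1 67.2 68.0
c9 [array([415.6, 231.7]), array([530.9, 231.8]), array([511.2, 319.4]), array([406.5, 319.2])]
c6 [array([161.8, 195.5]), array([142.9, 265.8]), array([ 69.7, 241. ]), array([ 83.5, 166.8])]
sc [array([349.9, 227.4]), array([322.8, 255.3]), array([288.4, 236.7]), array([316.3, 210.8])]
sd [array([287.1, 193.8]), array([330.6, 182.8]), array([350.6, 205.2]), array([304. , 218.2])]
```

View pics/ov.png

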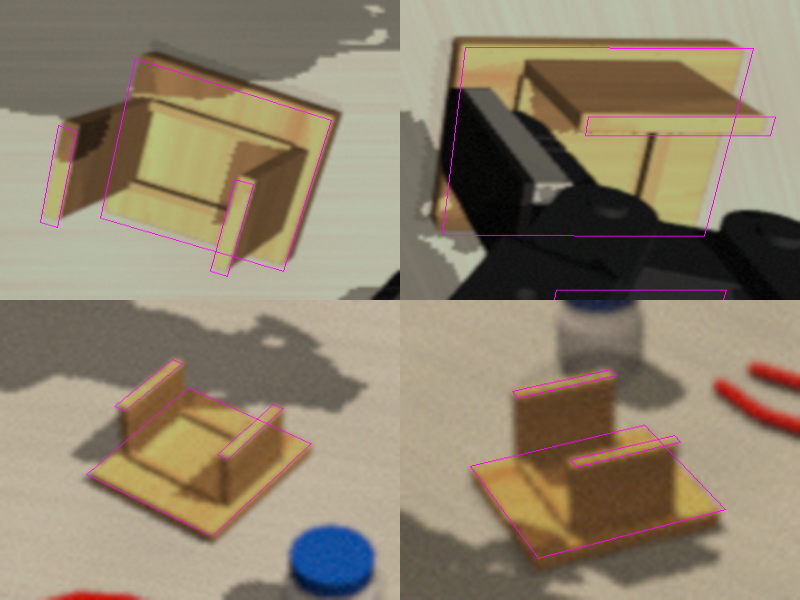

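In the scene and side views the overlaid rack model matches within about a pixel. The wrist views suggest a shift of 1–2 mm, so I take the rack at (0.6115, 0.024), 67.3°.

```bash
python3 -c "
from h import *
plan([.6115,.0242,.1482],np.deg2rad(67.3))"
```

```text
dp [-0.1151  0.184  -0.0039] mm [-92.0757 147.2099  -3.1136] rot [array([ 0.0002, -0.0001,  0.0035])]
```

move_arm(
  jaw=[255,255,255,255,255],
  dp=[
    [-0.0288,0.046,0],
    [-0.0288,0.046,0],
    [-0.0288,0.046,0],
    [-0.0287,0.046,0],
    [0,0,0],
  ],
  rotation=[
    [0,0,0],
    [0,0,0],
    [0,0,0],
    [0,0,0.0035],
    [0,0,0],
  ],
)

```text
clock: 25.5
position: [0.612, 0.021, 0.1427]
tool_rot: [-3.14, 0.002, 1.17]
force: [-0.3, 1.4, -0.4]
grip_width: 0.0396
```

```bash
python3 -c "
from h import *
plan([.6115,.0242,.080],np.deg2rad(67.3))"
```

```text
dp [ 0.0036 -0.002   0.0784] mm [ 2.8736 -1.582  62.7173] rot [array([-0.0005,  0.0006, -0.0013])]
```

move_arm(
  jaw=[255,255,255,255],
  dp=[
    [0.0036,-0.002,0.03],
    [0,0,0.03],
    [0,0,0.018],
    [0,0,0],
  ],
  rotation=[
    [0,0,-0.001],
    [0,0,0],
    [0,0,0],
    [0,0,0],
  ],
)

```text
clock: 26.0
position: [0.6103, 0.0281, 0.081]
tool_rot: [-3.139, 0.001, 1.179]
force: [0.3, -0.2, -0.4]
grip_width: 0.0391
```

```bash
python3 -c "
from h import *
plan([.6115,.0242,.021],np.deg2rad(67.3))"
```

```text
dp [-0.0038  0.0034  0.075 ] mm [-3.0639  2.7597 60.0217] rot [array([-0.0007,  0.0003,  0.0013])]
```

move_arm(
  jaw=[255,255,255],
  dp=[
    [0,0,0],
    [0,0,0],
    [0,0,0],
  ],
  rotation=[
    [0,0,0],
    [0,0,0],
    [0,0,0],
  ],
)

```text
clock: 26.38
position: [0.6113, 0.0277, 0.0827]
tool_rot: [3.141, -0.0, 1.178]
force: [-0.2, -0.1, -0.2]
grip_width: 0.0391
```

```bash
python3 -c "
from h import *
print(toolR().as_matrix()[:,2]);plan([.6115,.0242,.021],np.deg2rad(67.3))"
```

```text
[ 0.0007 -0.     -1.    ]
dp [-0.004   0.0018  0.0771] mm [-3.2019  1.4628 61.6971] rot [array([ 0.0002, -0.0001,  0.0011])]
```

move_arm(
  jaw=[255,255,255],
  dp=[
    [-0.004,0.0018,0.006],
    [0,0,0],
    [0,0,0],
  ],
  rotation=[
    [0,0,0.001],
    [0,0,0],
    [0,0,0],
  ],
)

```text
clock: 26.75
position: [0.6112, 0.0242, 0.0773]
tool_rot: [-3.141, 0.0, 1.175]
force: [0.4, 0.3, -0.3]
grip_width: 0.0391
```

move_arm(
  jaw=[255,255,255,255],
  dp=[
    [0,0,0.007],
    [0,0,0.007],
    [0,0,0.007],
    [0,0,0],
  ],
  rotation=[
    [0,0,0],
    [0,0,0],
    [0,0,0],
    [0,0,0],
  ],
)

```text
clock: 27.25
position: [0.6109, 0.0243, 0.06]
tool_rot: [-3.141, 0.0, 1.175]
force: [-0.6, 0.4, -0.6]
grip_width: 0.0395
```

move_arm(
  jaw=[255,255,255,255,255,255],
  dp=[
    [0.0002,0.0004,0.008],
    [0,0,0.009],
    [0,0,0.009],
    [0,0,0.008],
    [0,0,0.006],
    [0,0,0],
  ],
  rotation=[
    [0,0,0],
    [0,0,0],
    [0,0,0],
    [0,0,0],
    [0,0,0],
    [0,0,0],
  ],
)

```text
clock: 28.0
position: [0.6114, 0.0243, 0.0282]
tool_rot: [-3.141, 0.0, 1.175]
force: [-0.2, -0.3, 0.4]
grip_width: 0.039
```

move_arm(
  jaw=[255,255,255,255],
  dp=[
    [0,0,0.003],
    [0,0,0.002],
    [0,0,0.0015],
    [0,0,0],
  ],
  rotation=[
    [0,0,0],
    [0,0,0],
    [0,0,0],
    [0,0,0],
  ],
)

```text
clock: 28.5
position: [0.6115, 0.0243, 0.0233]
tool_rot: [-3.141, 0.0, 1.175]
force: [0.0, -0.6, -1.6]
grip_width: 0.0391
```

move_arm(
  jaw=[255,255,255,255],
  dp=[
    [0,0,0.0015],
    [0,0,0.001],
    [0,0,0],
    [0,0,0],
  ],
  rotation=[
    [0,0,0],
    [0,0,0],
    [0,0,0],
    [0,0,0],
  ],
)

```text
clock: 29.0
position: [0.6115, 0.0243, 0.0214]
tool_rot: [-3.142, 0.0, 1.175]
force: [-0.6, -0.3, -0.4]
grip_width: 0.0394
```

move_arm(
  jaw=[255,255,255],
  dp=[
    [0,0,0.0008],
    [0,0,0],
    [0,0,0],
  ],
  rotation=[
    [0,0,0],
    [0,0,0],
    [0,0,0],
  ],
)

```text
clock: 29.38
position: [0.6116, 0.0243, 0.0211]
tool_rot: [3.141, 0.0, 1.175]
force: [-2.2, -0.9, 6.3]
grip_width: 0.0393
```

Contact came at z = 0.0211, which is the height expected for a fully seated block. Releasing and retracting.

move_arm(
  jaw=[150,110,70,40,30,30],
  dp=[
    [0,0,0],
    [0,0,0],
    [0,0,0],
    [0,0,0],
    [0,0,0],
    [0,0,0],
  ],
  rotation=[
    [0,0,0],
    [0,0,0],
    [0,0,0],
    [0,0,0],
    [0,0,0],
    [0,0,0],
  ],
)

```text
clock: 30.12
position: [0.6115, 0.0243, 0.0207]
tool_rot: [-3.142, 0.0, 1.175]
force: [-0.4, -0.3, -0.4]
grip_width: 0.0751
```

move_arm(
  jaw=[30,30,30,30,30,30,30],
  dp=[
    [0,0,-0.01],
    [0,0,-0.03],
    [0,0,-0.06],
    [0,0,-0.07],
    [0,0,-0.07],
    [0,0,0],
    [0,0,0],
  ],
  rotation=[
    [0,0,0],
    [0,0,0],
    [0,0,0],
    [0,0,0],
    [0,0,0],
    [0,0,0],
    [0,0,0],
  ],
)

```text
clock: 31.0
position: [0.6113, 0.0241, 0.2128]
tool_rot: [3.141, 0.0, 1.175]
force: [-0.8, 0.1, -1.4]
grip_width: 0.0754
```

```bash
python3 -c "
from blk import *
s=bot.observe();print(s['clock'],s['position'],s['force'])
c=calibration('wrist');im=grab_frame('wrist');cv2.imwrite('pics/w10.png',im)
u,v=w2pix(c,[.6115,.0243,.052]);print(u,v)
hsv=cv2.cvtColor(im,cv2.COLOR_BGR2HSV)
m=cv2.inRange(hsv,(4,150,60),(14,255,255));k=np.zeros_like(m);k[int(v)-60:int(v)+60,int(u)-60:int(u)+60]=255;m&=k
m=cv2.morphologyEx(m,cv2.MORPH_CLOSE,np.ones((7,7)))
cs=max(cv2.findContours(m,0,1)[0],key=cv2.contourArea)
P=np.array([pix2w(c,*p[0],.052)[:2] for p in cs],np.float32)*1000;print(cv2.minAreaRect(P),cv2.boundingRect(cs))
# tray file check: scene camera
sc=grab_frame('scene');cv2.imwrite('pics/s10.png',sc);g=cv2.cvtColor(sc,cv2.COLOR_BGR2HSV)
print('vice/block hue near', w2pix(calibration('scene'),[.6115,.0243,.052]), w2pix(calibration('scene'),[.5545,.327,.05]))
old=cv2.imread('pics/scene0.png');d=cv2.absdiff(old,sc).max(2)>50
d=cv2.morphologyEx(d.astype(np.uint8),cv2.MORPH_OPEN,np.ones((3,3)))
n,l,st,ce=cv2.connectedComponentsWithStats(d);print(st[1:][st[1:,4]>15])
"
```

```text
31.0 [0.6113 0.0241 0.2128] [-0.7897  0.1098 -1.4206]
317.31578492360427 179.09341887290805
((611.8822021484375, 24.964149475097656), (61.56267166137695, 38.98870086669922), 67.32527160644531) (298, 148, 40, 60)
vice/block hue near [319.8437 219.6187] [454.7309 225.131 ]
[[ 119    0   54   39  987]
 [ 287    0   53   16  616]
 [ 346    1    9   20  140]
 [ 369    0   14   13  135]
 [ 284   30   60  143 4099]
 [  73   76  199   30 3580]
 [ 140  100  136  108 4963]
 [ 292  108    7    4   24]
 [ 170  172   57   50 1359]
 [ 298  198   39   35  389]
 [ 212  201   68   37 1179]
 [ 285  215   10    9   63]
 [ 306  221   19   18  224]
 [ 440  220   30   15  336]
 [ 341  232   27   19  258]
 [ 425  232   18   14  208]
 [ 329  234   16   31  216]]
```

```bash
python3 -c "
from workcell import workorder
print(workorder.job_done())"
```

```text
the job is handed in; nothing more can be done
None
```

The file is in the tray and the bur block is seated in its berth, burs up. I handed the job in at about 31 s, against the 72 s limit; it reported no verdict.

**What I did**
1. I gripped the file at its balance point and set it down in the tray under force feedback.
2. I lifted the block out of the vice by its ends and stood it on clear bench. I then regripped it across its width and lowered it into the berth until it touched the floor.

**Last checks**
- **File:** a picture taken after release showed its whole length inside the tray.
- **Block height:** it touched down at TCP z = 0.0211 m, against 0.021 m expected for fully seated. There was no side force on the way in.
- **Block position:** after release, the wrist camera measured it as 61.6 × 39 mm at (0.612, 0.025), 67.3°. That is within about 1 mm of where I placed it and parallel to the rack.
- **Other things on the bench:** I did not move anything else on purpose. A before/after comparison of the scene picture showed differences beside the jar and the cup. I took these for moved shadows and the file's old place, but did not confirm it.
- **Not done:** I could not view the final picture because the limit of 12 was used up, so the last block check is from numbers only.
- **Disagreement:** the wrist views placed the rack 1–2 mm from my first estimate, so I used a pose between them. That was well within the 5 mm clearance.

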